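Isolate the sanding machine at the guarded bench switch

ROBOT

A 7-joint arm with a two-finger parallel gripper is mounted at the origin on a cart in front of the work surface, level with it; the furniture and walls round the work are solid. World frame = base frame: x ahead of the robot, y to its left, z up, the work surface at z = 0. Lengths are in m, angles in rad, forces in N, time in s.
With the tool pointing down it reaches from about 0.425 to 0.925 m from the base axis. Payload 6.8 kg.
Tool frame: the origin (TCP) lies at the very end of the fingers, on their centre line; the grasp point (between the pads) lies r.grip_depth behind it (r.grip_depth is the distance from the TCP to the grasp point, in m); z points along the fingers, x is the direction in which the jaws open and shut, and the axes are right-handed (so a half turn about z gives the same grasp; the last joint's range is limited). The gripper opens to 85 mm and grips with 20 to 120 N. Pads are 22 mm wide; open, the fingers measure 114 mm over their backs; the gripper's body (76 mm by 85 mm) begins 54 mm behind the grasp point. The pads swing forward as they close: fully open they stand 13 mm farther back than shut.
Start: joints at [-1.28, 0.477, 0.022, 1.555, -0.011, 1.109, -0.083], TCP at [0.262, 0.622, 0.231] pointing down, gripper open.
Joint ranges: [-2.96, 2.96], [-0.34, 2.1], [-1.41, 1.46], [0.24, 2.44], [-1.37, 4.51], [0.17, 1.92], [-2.96, 2.96]. Speed limits (rad/s): [2.39, 2.39, 3.14, 3.14, 3.14, 3.14, 3.14].

INTERFACE

Orientations are given as a rotation vector (axis times angle).
In Python, from bench import readout, grab_frame, workorder, r gives the robot as it stands.
- The arm moves only by the shell command python3 -m handwheel 'ROWS' [FORCE]. ROWS is text: rows parted by semicolons, each of 7 numbers parted by spaces: the shift along the tool's x, y, z in mm, then the turn, a rotation vector about the tool's x, y, z in degrees, then the finger opening in mm, from 0 to 85.4. A call has 1 to 12 rows; each row is the pose to reach, as a shift and turn from the pose commanded when the call began, along the tool's axes at that moment; what a row does not reach only later rows make up. A row lasts 1/8 s, in which the tool goes at most 62.5 mm and 10.7 degrees, less where a joint would pass 70% of its speed; a pose out of reach is approached as far as the arm can. A call with a gripper value outside its range is refused whole. The fingers move at their own pace and stop on an object; FORCE is the grip in N (left out, the last holds). Time passes only in rows, so rows that repeat a pose let the fingers close. It gives the time, the measured TCP pose, the force and the opening at its end, in the units of the state.
- readout.get_obs(): the state, without advancing time (a new reading comes with each control period).
- grab_frame(name): name is "scene" or "top" or "wrist"; returns a dict with "pixels" (480x640x3 uint8, red, green, blue), "fx", "fy", "cx", "cy" (pixels), "rvec" (rotation vector, rad) and "tvec" (3), from world to camera coordinates, as OpenCV has them. Camera axes: x right, y down, z forward; pixel columns grow to the right and rows downward; lengths in m; the calibration is good to about 2 mm. A picture is of the moment at which its call begins. There is no depth.
- workorder.hand_in(): hands the job in, once; it reports no verdict.
The state is a dict: "clock": time; "joints": joint angles; "qvel": joint speeds; "tau": joint torques, N m; "tcp_pos": TCP position; "orientation": TCP orientation; "contact_force": force on the tool from outside, world axes, zero at the start; "moment": the same for the moment, N m; "grip_width": finger opening in m.
Only numpy, scipy, OpenCV 4.12 (cv2) and the standard library are available. Lean on these libraries where they do the work, as an engineer would, in place of code of your own. Each camera call takes 0.05 s, during which the arm holds its last target.

TASK

The sanding disc is about to be changed, so isolate the sanding machine at the grey switch box on the bench: lift the yellow guard right back until it stays open by itself, flip the toggle beneath it from on (leaning back towards the hinge) to off (leaning to the front), then lower the yellow guard fully shut again. Keep hold of the guard on its way down so that its spring does not snap it shut; leave the red guard, which covers the dust extractor's switch, closed, and do not disturb the things lying round the box.

Things in the scene. Friction and masses are not known exactly. Their poses are not given: they have to be found in the camera images.
- switch_box: grey cast switch box fixed to the bench, 128 x 224 x 50 mm (x, y, z at yaw 0); origin at the centre of its underside; its front is its -x side. Two black switch plates, 112 mm apart, lie on top; which is yellow and which red varies. On its left (+y) a steel conduit, up to 35 mm high, turns down into a flange on the bench that reaches 64 mm out
- yellow_switch: black switch plate 100 x 54 x 3 mm on top of the box, under the yellow guard; origin at its underside (50 mm above the bench), directly beneath the toggle's bushing, which ends 10.5 mm above the origin; the plate reaches from 44 mm in front of the origin to 56 mm behind. x points from the front (off) to the guard's hinge (on), z up. It does not move
- yellow_guard_hinge (a point): middle of the yellow guard's hinge pin, 48 mm behind (+x) and 18 mm above the origin of yellow_switch; the pin runs along that plate's y. It does not move
- yellow_guard_grip (a point): middle between two round finger bosses, 14 mm in diameter, on the side walls near the free (front) end of the yellow guard; 60 mm in front of the hinge and 12 mm above it when shut, moving with the guard. Held here across y (45 mm over the bosses) with fingers pointing down, the guard can turn between the pads. It is a hollow plastic hood, open below, 41 mm wide, walls 3 mm thick
- yellow_guard_lip (a point): middle of the edge of the lip that flares forward from the top of the yellow guard's front wall, over its full width; 84 mm in front of the hinge and 37 mm above it when shut. The front wall stands 73 mm in front of the hinge, the flat top 34 mm above it; the side walls reach 14 mm below the hinge
- yellow_guard (a joint): angle of the yellow guard: 0 shut, 1.85 against its stop, upright and leaning back. A weak over-centre spring (about 0.1 N m, 2 N at the grip point) snaps it shut when let go below about 0.9 rad and holds it open above about 1.1 rad
- yellow_toggle_tip (a point): point on the axis of the toggle's bat, 31 mm from its pivot, 6 mm short of its end. The bat is a round aluminium lever, 11 mm thick there, slimmer below; it pivots about y, 8 mm above the origin of yellow_switch. The point lies 12 mm behind that origin when on, 12 mm in front of it when off, 37 mm above it in both. The shut guard hides it
- yellow_toggle (a joint): angle of the yellow switch's toggle: 0 on (leaning back to the hinge, green dot), 0.76 off (leaning to the front, white dot). It snaps over its middle, 0.38, and takes about 4 N at the tip
- red_guard_grip (a point): the like point of the red guard, an equal hood on the other switch plate; to be left shut
- red_guard (a joint): angle of the red guard, 0 shut
- tape_measure_mid (a point): centre of a tape measure in a light grey case, 36 x 76 x 70 mm, standing loose to the left of the box
- sanding_block_mid (a point): centre of a wood and cork sanding block, 61 x 115 x 34 mm, lying loose to the right of the box
- glue_bottle_mid (a point): centre of a white glue bottle with an orange cap, 63 mm thick and 208 mm tall, standing loose beyond the tape measure

How it is judged:
On the way, in this order (a step that is already met when the one before it is completed fails the run):
1. the yellow guard is lifted right back (value of joint yellow_guard above 1.5 rad), for 0.2 s.
2. with the guard still up, the toggle is flipped to off (value of joint yellow_toggle above 0.68 rad and value of joint yellow_guard above 1.2 rad), for 0.2 s.
At the end, for the whole second after the job is handed in: the toggle under the yellow guard is off (angle over 0.68 rad), the yellow guard is shut again (angle under 0.06 rad), the red guard is shut (under 0.06 rad), and the tape measure, sanding block and glue bottle are within 20 mm of where they were (value of joint yellow_toggle above 0.68 rad and value of joint each of yellow_guard, red_guard below 0.06 rad and distance of each of tape_measure_mid, sanding_block_mid, glue_bottle_mid from where it was at the start of the episode below 0.02 m); the robot touches nothing.
It fails at once if the yellow guard is let go too high and snaps shut (faster than 4 rad/s while between 0.35 and 0.12 rad) (value of joint yellow_guard between 0.12 and 0.35 rad and velocity of joint yellow_guard below -4 rad/s).
It fails at once if the red guard is lifted (over 0.2 rad) (value of joint red_guard above 0.2 rad).
It fails at once if a thing lying by the box is moved by more than 20 mm (distance of any of tape_measure_mid, sanding_block_mid, glue_bottle_mid from where it was at the start of the episode above 0.02 m).
It also fails if it takes over 66 s, if anything falls off the work surface, if the arm or the gripper's body presses on something with over 40 N, if the wrist force passes 120 N, or if a joint passes its speed limit or range.

## Working session

There is one attempt and no reset: what is moved stays moved. The work goes in short steps, Python scripts to look and compute and a shell command to move; the robot and the scene stay as the last step left them, time stands still between calls to the robot, and variables do not carry over. Pictures are saved under pics/ and viewed, and the job is handed in when it is done.

```bash
ls; mkdir -p pics
python3 - <<'E'
from bench import readout, grab_frame, r
import cv2
print(readout.get_obs(), r.grip_depth)
for n in ("scene","top","wrist"):
    f=grab_frame(n); cv2.imwrite(f"pics/{n}0.png",f["pixels"][:,:,::-1]); print(n,f["fx"],f["cx"],f["cy"],f["rvec"],f["tvec"])
E
```

```text
pics
{'clock': 0.0, 'joints': array([-1.28008713,  0.47782213,  0.02232274,  1.55645913, -0.0114969 ,
        1.10924664, -0.08307203]), 'qvel': array([ 1.68427349e-03,  1.86660460e-03,  8.31430889e-05, -1.48562671e-03,
       -5.62384570e-04, -5.31645294e-05,  2.93792903e-04]), 'tau': array([ 7.36382594e-05, -5.96450007e+01,  1.60798229e+00, -2.81200057e+01,
        1.23994367e-02,  9.16169083e-03, -2.87181479e-05]), 'tcp_pos': array([0.26189519, 0.6214913 , 0.23030735]), 'orientation': array([ 2.61648017e+00,  1.73686172e+00, -2.24555525e-03]), 'contact_force': array([ 0.26204779, -0.51136202, -0.05218113]), 'moment': array([-0.00860382, -0.05200411,  0.00819363]), 'grip_width': 0.0855880679067205} 0.0187
scene 477.9977914518457 327.81116059302497 247.9731348558239 [ 1.85733343 -0.74989251  0.49786127] [-0.26754965  0.30293114  0.37563277]
top 435.71463851096865 316.6750207893246 243.71833688093923 [ 2.15714273 -2.09725226  0.20443496] [0.1819209  0.6124196  0.82609361]
wrist 346.79592274301825 315.3836981514536 239.40468142897575 [-2.39523843 -1.58992638 -0.24352995] [-0.67473582 -0.04010849  0.3810087 ]
```

View pics/scene0.png

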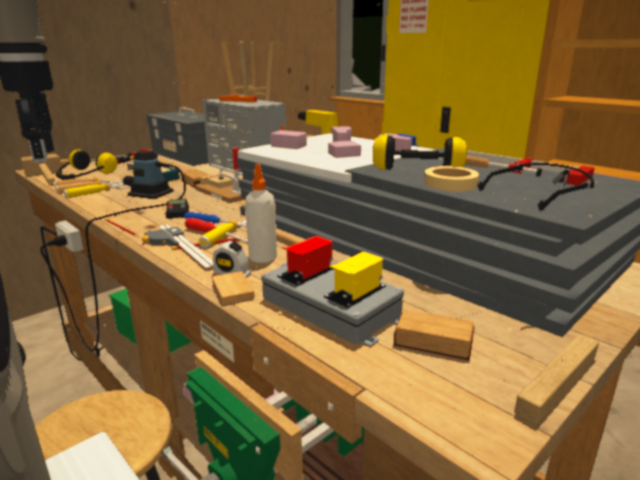

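View pics/top0.png

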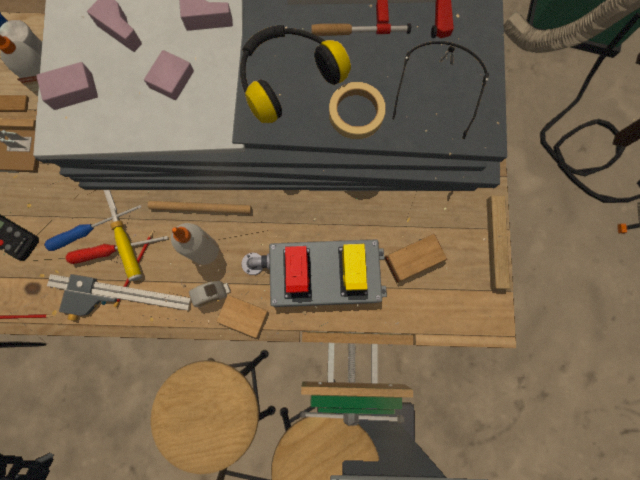

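View pics/wrist0.png

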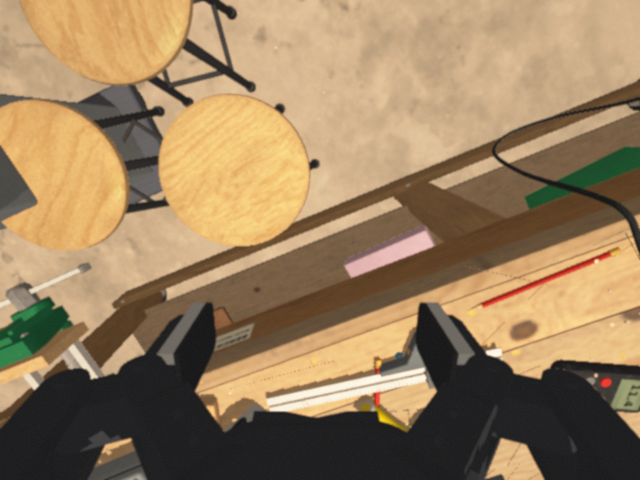

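The yellow hood is at about (354,267) in the top view, with the red one at (296,270). The sanding block is to the right at (416,258), and the glue bottle and tape measure are to the left. I'll enlarge the crops.

Run:
```python
import cv2
a=cv2.imread("pics/top0.png")[215:325,235:455]; cv2.imwrite("pics/top0c.png",cv2.resize(a,None,fx=3.6,fy=3.6,interpolation=cv2.INTER_CUBIC))
a=cv2.imread("pics/scene0.png")[220:370,200:400]; cv2.imwrite("pics/scene0c.png",cv2.resize(a,None,fx=4,fy=4,interpolation=cv2.INTER_CUBIC))
```

```text
(no output)
```

View pics/top0c.png

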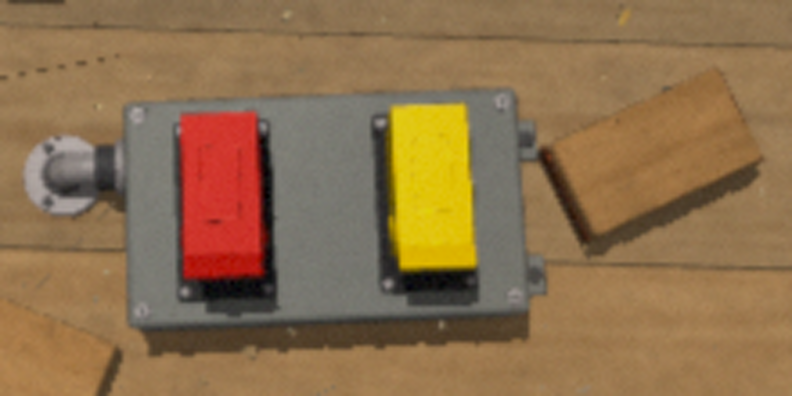

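View pics/scene0c.png

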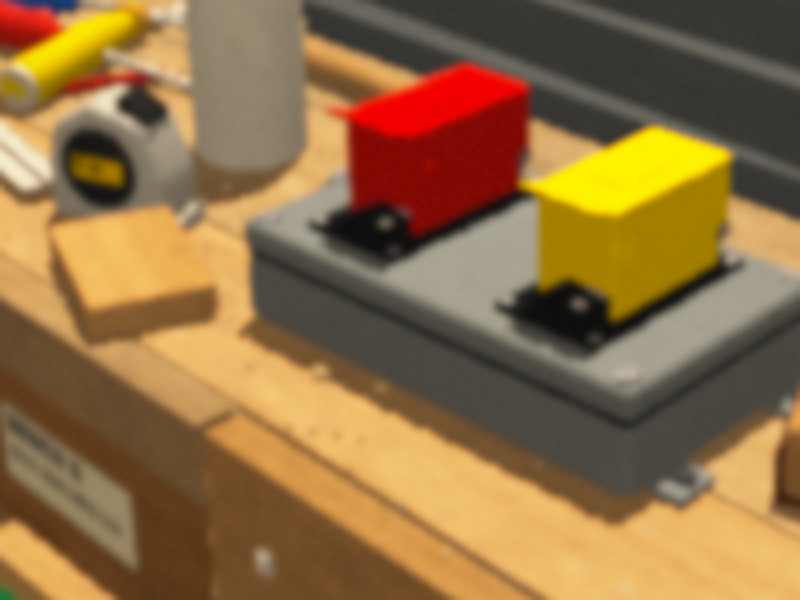

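```bash
cat > h.py <<'E'
import numpy as np, cv2
from scipy.optimize import least_squares
def cam(f):
    K=np.array([[f["fx"],0,f["cx"]],[0,f["fy"],f["cy"]],[0,0,1]]); R=cv2.Rodrigues(np.array(f["rvec"]))[0]; return K,R,np.array(f["tvec"])
def ray_z(f,uv,z):
    K,R,t=cam(f); d=R.T@np.linalg.solve(K,[*uv,1]); o=-R.T@t; return o+d*(z-o[2])/d[2]
def proj(f,P):
    K,R,t=cam(f); return cv2.projectPoints(np.array(P,float).reshape(-1,1,3),R,t,K,None)[0].reshape(-1,2)
E
python3 - <<'E'
from h import *
from bench import grab_frame
f=grab_frame("top"); s=grab_frame("scene")
c=lambda u,v:((u+.5)/3.6-.5+235,(v+.5)/3.6-.5+215)
cs=lambda u,v:((u+.5)/4-.5+200,(v+.5)/4-.5+220)
for n,p,z in [("boxTL",(127,103),.05),("boxTR",(515,88),.05),("boxBR",(527,308),.05),("boxBL",(131,322),.05),
 ("plFL",(380,291),.053),("plBL",(373,116),.053),("ylipL",(398,270),.105),("ylipR",(476,267),.105),("ybackL",(389,105),.102),("ybackR",(466,103),.102),
 ("rlipL",(184,277),.105),("rlipR",(264,274),.105)]:
    print(n,ray_z(f,c(*p),z).round(4))
for n,p,z in [("ylipL",(520,183),.105),("ylipR",(618,213),.102),("boxFR",(630,412),.05),("boxFL",(250,228),.05)]:
    print("s",n,ray_z(s,cs(*p),z).round(4))
E
```

```text
boxTL [0.6064 0.2943 0.05  ]
boxTR [0.6214 0.0746 0.05  ]
boxBR [0.4974 0.0678 0.05  ]
boxBL [0.4837 0.2863 0.05  ]
plFL [0.5043 0.1495 0.053 ]
plBL [0.6024 0.1551 0.053 ]
ylipL [0.5119 0.1435 0.105 ]
ylipR [0.5146 0.1029 0.105 ]
ybackL [0.5997 0.1494 0.102 ]
ybackR [0.602  0.1084 0.102 ]
rlipL [0.5052 0.2546 0.105 ]
rlipR [0.5079 0.2131 0.105 ]
s ylipL [0.5142 0.1436 0.105 ]
s ylipR [0.5268 0.102  0.102 ]
s boxFR [0.4864 0.0566 0.05  ]
s boxFL [0.4779 0.2776 0.05  ]
```

```bash
cat >> h.py <<'E'
from scipy.spatial.transform import Rotation as Ro
yaw=.063; ex=np.array([np.cos(yaw),np.sin(yaw),0]); ey=np.array([-np.sin(yaw),np.cos(yaw),0]); ez=np.array([0,0,1.])
O=np.array([.5495,.1255,.05])
def B(x,y,z): return O+np.array([x,y,z])@np.array([ex,ey,ez])/1000  # mm in switch frame -> world
def Rt(tilt=0): # tool x along +ey, z down
    R=np.stack([ey,ex,-ez],1); return Ro.from_rotvec(ey*np.radians(tilt))*Ro.from_matrix(R)
def row(P,R,o):
    R0=Ro.from_rotvec(o["orientation"]); 
    return (R0.inv().apply(P-o["tcp_pos"])*1000).round(1), (R0.inv()*R).as_rotvec(degrees=True).round(2)
def inB(p): return (np.array([ex,ey,ez])@(np.array(p)-O)*1000).round(1)
E
python3 - <<'E'
from h import *
from bench import grab_frame,readout
o=readout.get_obs(); print(Ro.from_rotvec(o["orientation"]).as_matrix().round(3))
print(row(B(-12,0,160),Rt(),o)); P=o["tcp_pos"].copy(); P[2]=.29; print(row(P,Rt(),o))
f=grab_frame("top")
for p in [(190,235),(205,290),(180,240),(210,268)]:print(ray_z(f,p,.2),ray_z(f,p,0))
for z in (0,.1,.15): print(ray_z(f,(340,188),z))
E
```

```text
[[ 0.388  0.922 -0.   ]
 [ 0.922 -0.388 -0.001]
 [-0.001  0.    -1.   ]]
(array([-351. ,  446.9,   21.1]), array([-1.000e-02,  5.000e-02, -2.646e+01]))
(array([ -0.1,   0. , -59.2]), array([-1.000e-02,  5.000e-02, -2.646e+01]))
[0.58885355 0.41404475 0.2       ] [0.62872729 0.47253989 0.        ]
[0.49701558 0.38188002 0.2       ] [0.51148115 0.43147637 0.        ]
[0.57977219 0.43015607 0.2       ] [0.61713345 0.49310862 0.        ]
[0.53376508 0.37628615 0.2       ] [0.55839788 0.42433488 0.        ]
[0.74418891 0.15077538 0.        ]
[0.71174132 0.15639226 0.1       ]
[0.69551752 0.15920071 0.15      ]
```

```bash
python3 -m handwheel '0 0 -60 0 0 0 75; -40 50 -60 0 0 -3 75; -80 100 -60 0 0 -6 75; -120 150 -60 0 0 -9 75; -160 200 -60 0 0 -12 75; -200 250 -60 0 0 -15 75; -240 300 -60 0 0 -18 75; -280 350 -60 0 0 -21 75; -315 400 -60 0 0 -24 75; -340 435 -55 0 0 -26.5 75; -351 447 -40 0 0 -26.5 75; -351 447 -40 0 0 -26.5 75' 25
python3 - <<'E'
from h import *
from bench import grab_frame,readout
f=grab_frame("wrist"); cv2.imwrite("pics/w1.png",f["pixels"][:,:,::-1])
f=grab_frame("scene"); cv2.imwrite("pics/s1.png",f["pixels"][:,:,::-1])
o=readout.get_obs(); print(o["clock"],o["tcp_pos"],inB(o["tcp_pos"]),o["joints"]); print(row(B(-12,0,60),Rt(),o),row(B(-12,0,10),Rt(),o))
E
```

```text
clock: 1.8
tcp_pos: [0.537, 0.1241, 0.27]
orientation: [-2.151, -2.288, 0.004]
contact_force: [0.4, 1.0, -0.8]
grip_width: 0.0753
1.9 [0.53694339 0.12682064 0.27114417] [-12.4   2.1 221.1] [-0.54192672  0.23694553  0.23639391  1.81884759 -0.06295206  1.09370735
  1.3535328 ]
(array([ -2.2,   0.6, 161.1]), array([-0.05, -0.04,  0.15])) (array([ -2.3,   0.6, 211.1]), array([-0.05, -0.04,  0.15]))
```

View pics/w1.png

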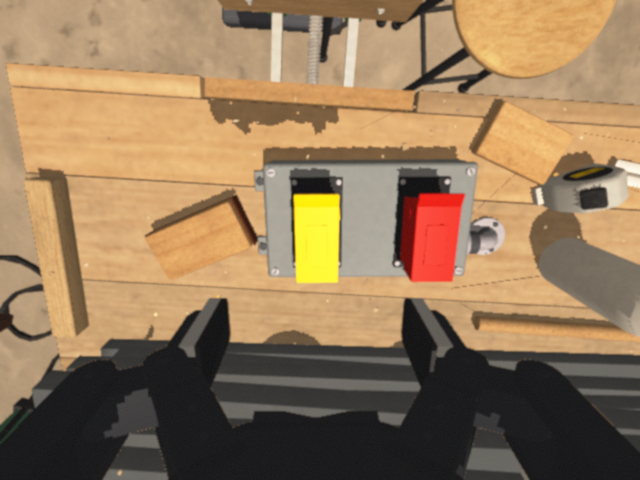

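View pics/s1.png

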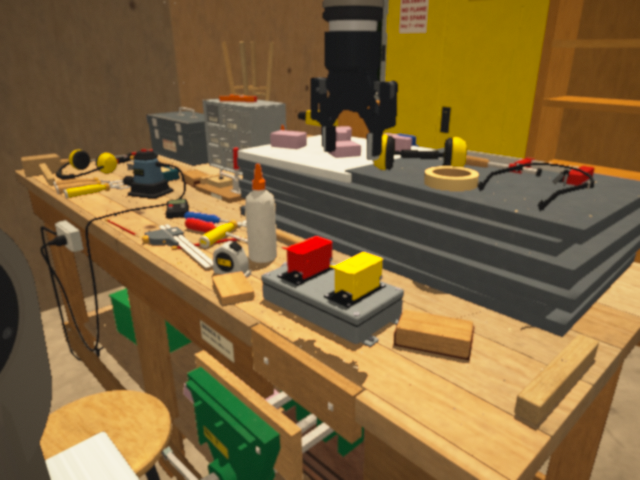

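Wrist view: yellow lip edge is at about (293..340,195) and the hood's back edge at row ~283. Box corners are near (265,162), (477,162), (465,275) and (267,277). I'll cross-check the yaw and position with a crop.

Run:
```python
import cv2
a=cv2.imread("pics/w1.png")[150:300,250:450]; cv2.imwrite("pics/w1c.png",cv2.resize(a,None,fx=4,fy=4,interpolation=cv2.INTER_CUBIC))
```

```text
(no output)
```

View pics/w1c.png

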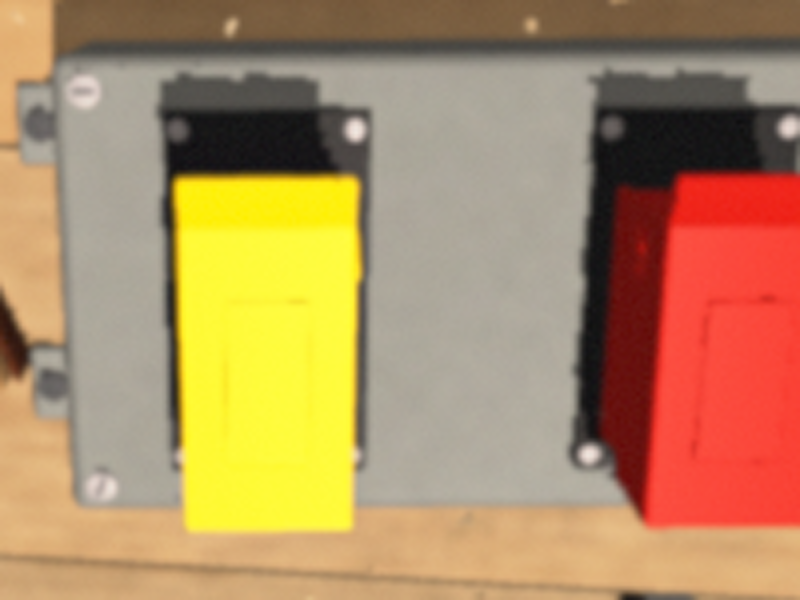

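Run:
```python
from h import *
from bench import grab_frame
f=grab_frame("wrist")
c=lambda u,v:((u+.5)/4-.5+250,(v+.5)/4-.5+150)
for n,p,z in [("lip-",(173,175),.105),("lip+",(361,173),.105),("pF+",(370,110),.053),("pB+",(362,466),.053),("pB-",(174,466),.053),("pF-",(164,110),.053),("back-",(187,531),.102),("back+",(353,530),.102)]:
    P=ray_z(f,c(*p),z); print(n,P.round(4),inB(P))
```

```text
lip- [0.5164 0.1057 0.105 ] [-34.2 -17.7  55. ]
lip+ [0.5132 0.1478 0.105 ] [-34.8  24.5  55. ]
pF+ [0.5055 0.153  0.053 ] [-42.2  30.2   3. ]
pB+ [0.6043 0.1595 0.053 ] [56.9 30.5  3. ]
pB- [0.6078 0.1069 0.053 ] [ 57.  -22.2   3. ]
pF- [0.509  0.0998 0.053 ] [-42.  -23.1   3. ]
back- [0.6049 0.113  0.102 ] [ 54.5 -16.   52. ]
back+ [0.6019 0.1537 0.102 ] [54.1 24.9 52. ]
```

```bash
sed -i 's/^O=.*/O=np.array([.5504,.1276,.05])/' h.py; python3 -m handwheel '0 0 50 0 0 0 75; 0 0 100 0 0 0 75; 0 0 125 0 0 0 75; 0 0 125 0 0 0 75; 0 0 125 0 0 0 75';  python3 - <<'E'
from h import *
from bench import grab_frame,readout
f=grab_frame("wrist"); cv2.imwrite("pics/w2.png",f["pixels"][:,:,::-1])
f=grab_frame("scene"); cv2.imwrite("pics/s2.png",cv2.resize(f["pixels"][200:360,230:430,::-1],None,fx=4,fy=4,interpolation=cv2.INTER_CUBIC)[:600])
o=readout.get_obs(); print(o["clock"],o["tcp_pos"],inB(o["tcp_pos"])); print(row(B(-12,0,10),Rt(),o))
E
```

```text
clock: 2.58
tcp_pos: [0.5385, 0.1263, 0.1477]
orientation: [2.148, 2.292, 0.003]
contact_force: [0.5, 0.3, 1.0]
grip_width: 0.0751
2.675 [0.53876509 0.12587532 0.14802992] [-11.7  -1.   98. ]
(array([ 0.9, -0.5, 88. ]), array([ 0.17, -0.07,  0.08]))
```

View pics/w2.png

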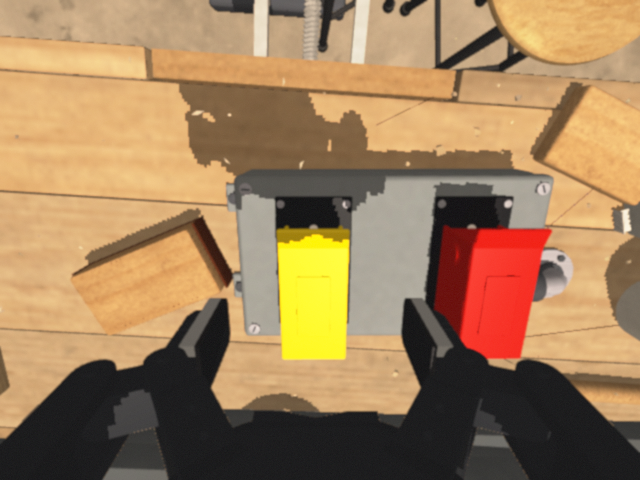

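View pics/s2.png

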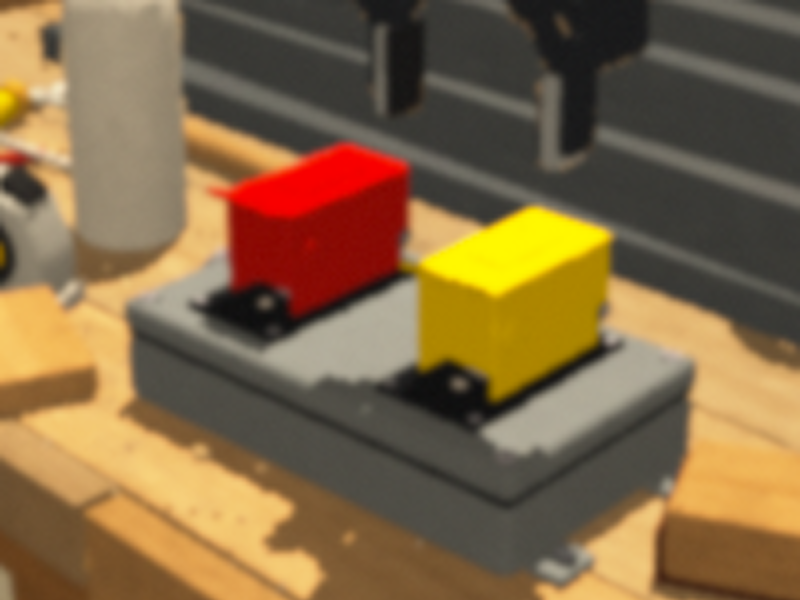

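Tool is centred on the hood in y: finger inner edges are at 230 and 402, the hood at 278–350. Descend with the fingers open and grip.

```bash
python3 -m handwheel '0 0 30 0 0 0 75; 0 0 60 0 0 0 75; 0 0 80 0 0 0 75; 0 0 89 0 0 0 75; 0 0 89 0 0 0 75; 0 0 89 0 0 0 60;0 0 89 0 0 0 50; 0 0 89 0 0 0 40; 0 0 89 0 0 0 40; 0 0 89 0 0 0 40' 25;  python3 - <<'E'
from h import *
from bench import grab_frame,readout
f=grab_frame("wrist"); cv2.imwrite("pics/w3.png",f["pixels"][:,:,::-1])
f=grab_frame("scene"); cv2.imwrite("pics/s3.png",cv2.resize(f["pixels"][200:350,250:450,::-1],None,fx=4,fy=4,interpolation=cv2.INTER_CUBIC)[:600])
o=readout.get_obs(); print(o["clock"],o["grip_width"],o["contact_force"],inB(o["tcp_pos"]))
E
```

```text
clock: 3.92
tcp_pos: [0.5382, 0.1249, 0.0582]
orientation: [2.149, 2.291, 0.001]
contact_force: [-2.1, -1.2, 4.5]
grip_width: 0.0444
4.025 0.04390955929005934 [-1.16042268 -0.34886583  4.94254344] [-12.3  -1.9   8.2]
```

View pics/w3.png

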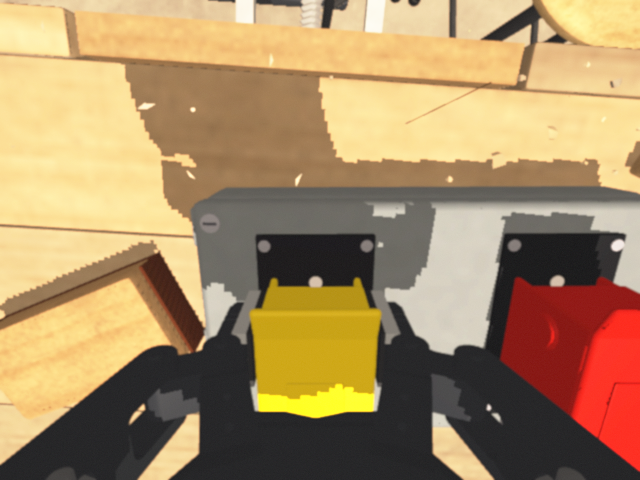

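View pics/s3.png

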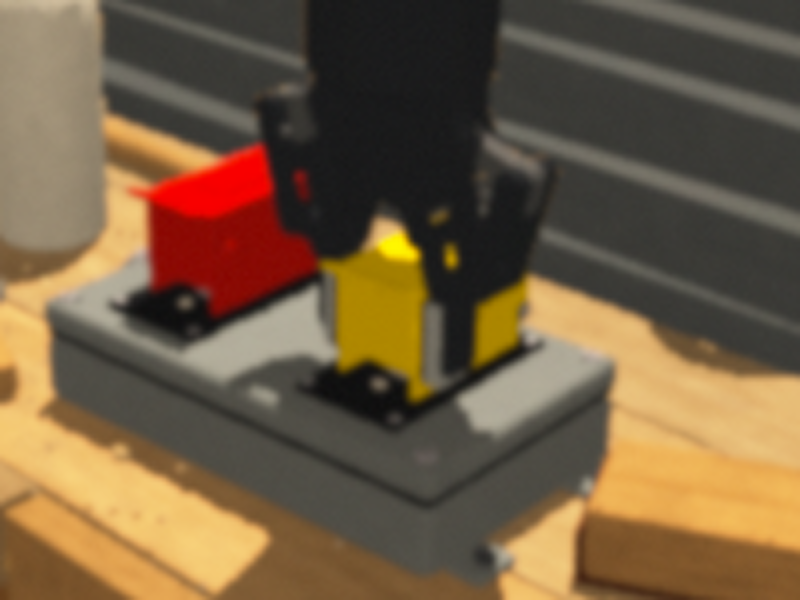

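```bash
python3 -m handwheel '0 1.5 -6 0 0 0 40; 0 3.6 -11.7 0 0 0 40; 0 6 -17 0 0 0 40; 0 9.4 -22.4 0 0 0 40; 0 17.3 -31.8 0 0 0 40; 0 26.8 -39.4 0 0 0 40; 0 37.7 -45 0 0 0 40; 0 49.5 -48.3 0 0 0 40; 0 61.6 -49.2 0 0 0 40; 0 73.7 -47.6 0 0 0 40; 0 82 -45 0 0 0 40; 0 82 -45 0 0 0 40';  python3 - <<'E'
from h import *
from bench import grab_frame,readout
f=grab_frame("wrist"); cv2.imwrite("pics/w4.png",f["pixels"][:,:,::-1])
f=grab_frame("scene"); cv2.imwrite("pics/s4.png",cv2.resize(f["pixels"][180:330,250:450,::-1],None,fx=4,fy=4,interpolation=cv2.INTER_CUBIC)[:600])
o=readout.get_obs(); print(o["clock"],o["grip_width"],o["contact_force"],inB(o["tcp_pos"]))
E
```

```text
clock: 5.52
tcp_pos: [0.6223, 0.1305, 0.103]
orientation: [2.148, 2.289, 0.006]
contact_force: [1.2, 0.6, 5.6]
grip_width: 0.0445
5.625 0.043960599339846335 [ 1.87788126 -0.14427703  5.17665185] [71.6 -1.6 53.1]
```

View pics/w4.png

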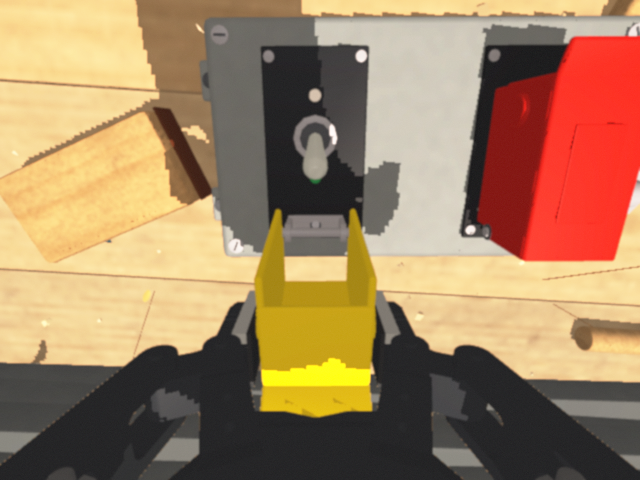

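View pics/s4.png

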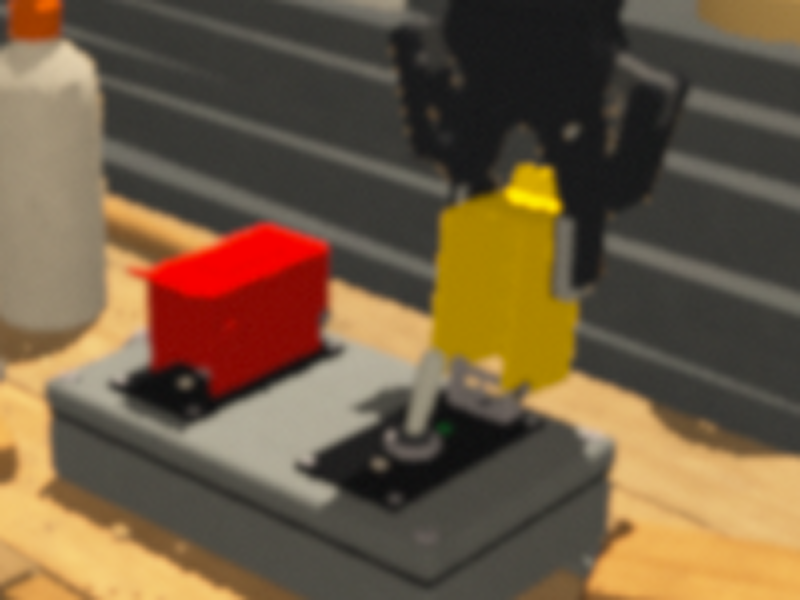

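Hood is lifted to about 1.75 rad and the toggle at (315,155) is centred on the tool. Release, rise, and move over the toggle.

```bash
python3 -m handwheel '0 0 0 0 0 0 70; 0 0 0 0 0 0 70; 0 0 0 0 0 0 70; 0 0 -15 0 0 0 70; 0 0 -40 0 0 0 70; 0 0 -65 0 0 0 70; 0 -20 -70 0 0 0 70; 0 -45 -70 0 0 0 50; 0 -62 -70 0 0 0 35; 0 -62 -70 0 0 0 35; 0 -62 -70 0 0 0 35';  python3 - <<'E'
from h import *
from bench import grab_frame,readout
f=grab_frame("wrist"); cv2.imwrite("pics/w5.png",f["pixels"][:,:,::-1])
f=grab_frame("scene"); cv2.imwrite("pics/s5.png",cv2.resize(f["pixels"][180:330,250:450,::-1],None,fx=4,fy=4,interpolation=cv2.INTER_CUBIC)[:600])
o=readout.get_obs(); print(o["clock"],o["grip_width"],o["contact_force"],inB(o["tcp_pos"]));print(row(B(10,-1.6,26),Rt(),o))
E
```

```text
clock: 7.0
tcp_pos: [0.5587, 0.1265, 0.1731]
orientation: [2.149, 2.29, 0.002]
contact_force: [-0.1, -0.8, -0.5]
grip_width: 0.0349
7.1 0.034978685856857906 [-0.44767333 -0.26186812 -0.51913562] [  8.1  -1.7 122.6]
(array([ 0.1,  1.8, 96.6]), array([ 0.05, -0.  ,  0.03]))
```

View pics/w5.png

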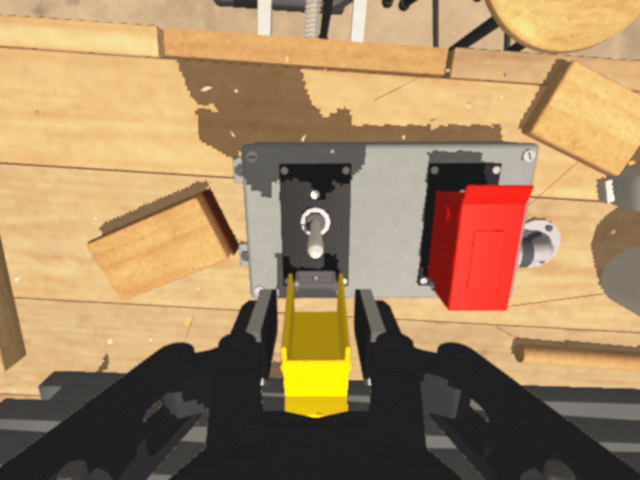

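View pics/s5.png

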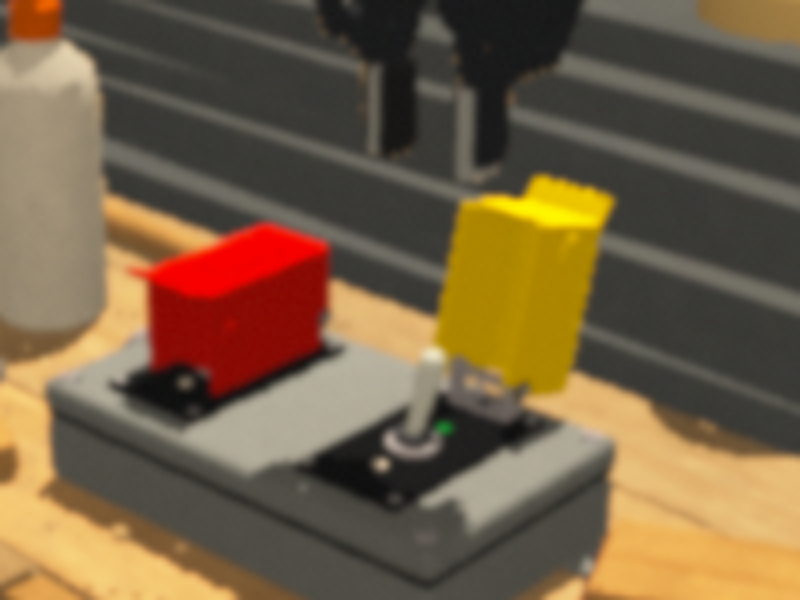

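```bash
python3 -m handwheel '0 1 40 0 0 0 35; 0 1.5 70 0 0 0 35; 0 1.5 90 0 0 0 35; 0 1.5 96.5 0 0 0 35; 0 1.5 96.5 0 0 0 35; 0 1.5 96.5 0 0 0 20; 0 1.5 96.5 0 0 0 5; 0 1.5 96.5 0 0 0 5; 0 1.5 96.5 0 0 0 5; 0 1.5 96.5 0 0 0 5' 35;  python3 - <<'E'
from h import *
from bench import grab_frame,readout
f=grab_frame("scene"); cv2.imwrite("pics/s6.png",cv2.resize(f["pixels"][180:330,250:450,::-1],None,fx=4,fy=4,interpolation=cv2.INTER_CUBIC)[:600])
o=readout.get_obs(); print(o["clock"],o["grip_width"],o["contact_force"],inB(o["tcp_pos"]))
E
```

```text
clock: 8.35
tcp_pos: [0.56, 0.1263, 0.0767]
orientation: [2.149, 2.29, 0.002]
contact_force: [-0.7, -1.2, 5.5]
grip_width: 0.0083
8.4 0.00841891634338929 [ 0.20884178 -0.69795158  6.88304339] [ 9.5 -1.8 26.7]
```

View pics/s6.png

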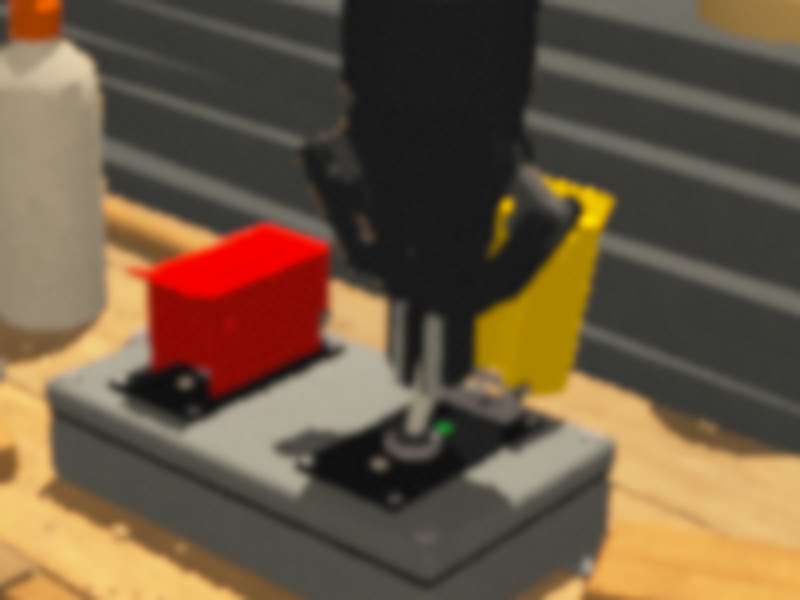

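Run:
```python
from h import *
from bench import grab_frame
f=grab_frame("wrist"); cv2.imwrite("pics/w6.png",cv2.resize(f["pixels"][150:450,180:460,::-1],None,fx=2,fy=2,interpolation=cv2.INTER_CUBIC))
f=grab_frame("scene"); cv2.imwrite("pics/s6b.png",cv2.resize(f["pixels"][240:310,310:405,::-1],None,fx=8,fy=8,interpolation=cv2.INTER_CUBIC))
```

```text
(no output)
```

View pics/w6.png

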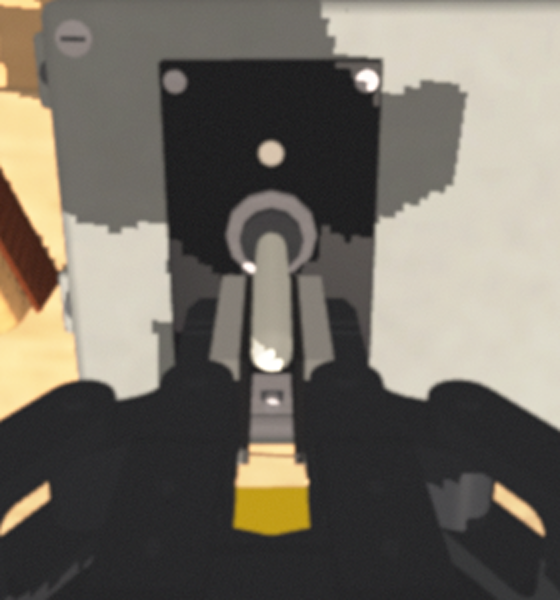

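View pics/s6b.png

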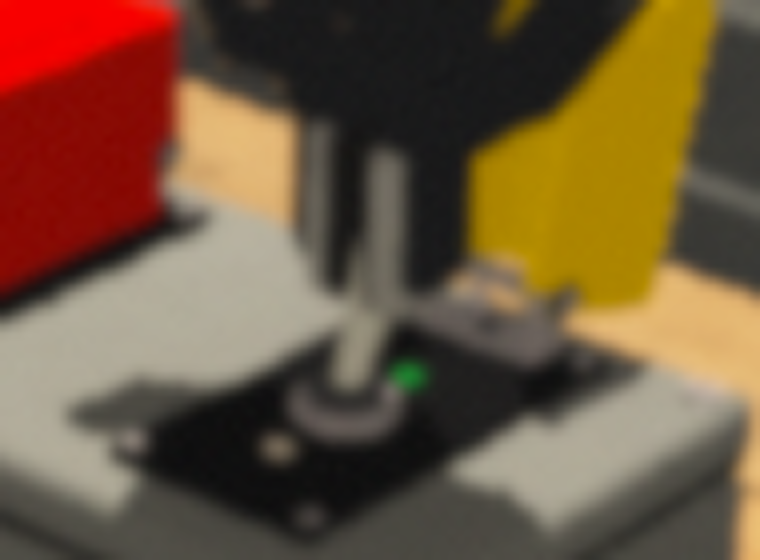

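```bash
python3 -m handwheel '0 -3 -0.7 0 0 0 5; 0 -6 -1.3 0 0 0 5; 0 -9 -1.8 0 0 0 5; 0 -12 -2 0 0 0 5; 0 -15 -1.9 0 0 0 5; 0 -18 -1.5 0 0 0 5; 0 -21 -1 0 0 0 5; 0 -24 -0.2 0 0 0 5; 0 -26 0 0 0 0 5; 0 -26 0 0 0 0 5; 0 -26 0 0 0 0 5';  python3 - <<'E'
from h import *
from bench import grab_frame,readout
f=grab_frame("wrist"); cv2.imwrite("pics/w7.png",cv2.resize(f["pixels"][150:450,180:460,::-1],None,fx=2,fy=2,interpolation=cv2.INTER_CUBIC))
f=grab_frame("scene"); cv2.imwrite("pics/s7.png",cv2.resize(f["pixels"][180:330,250:450,::-1],None,fx=4,fy=4,interpolation=cv2.INTER_CUBIC)[:600])
o=readout.get_obs(); print(o["clock"],o["grip_width"],o["contact_force"],inB(o["tcp_pos"]))
E
```

```text
clock: 9.88
tcp_pos: [0.5359, 0.1248, 0.0765]
orientation: [2.148, 2.288, 0.007]
contact_force: [7.6, -2.1, 1.3]
grip_width: 0.0085
9.975 0.008209094877009297 [ 7.59008653 -1.72324749  0.52768926] [-14.7  -1.9  26.5]
```

View pics/w7.png

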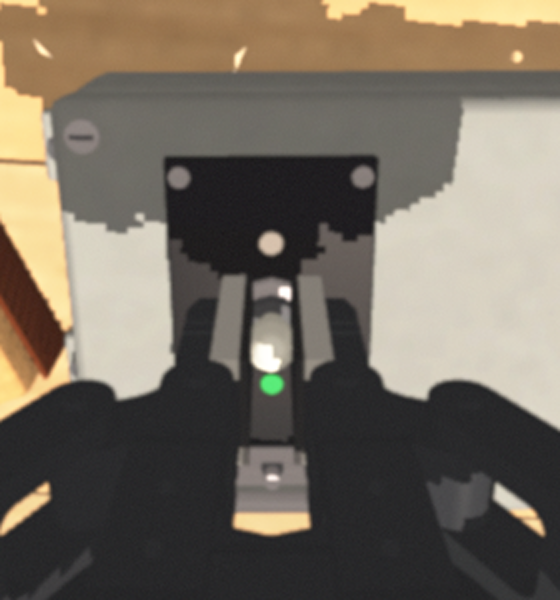

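View pics/s7.png

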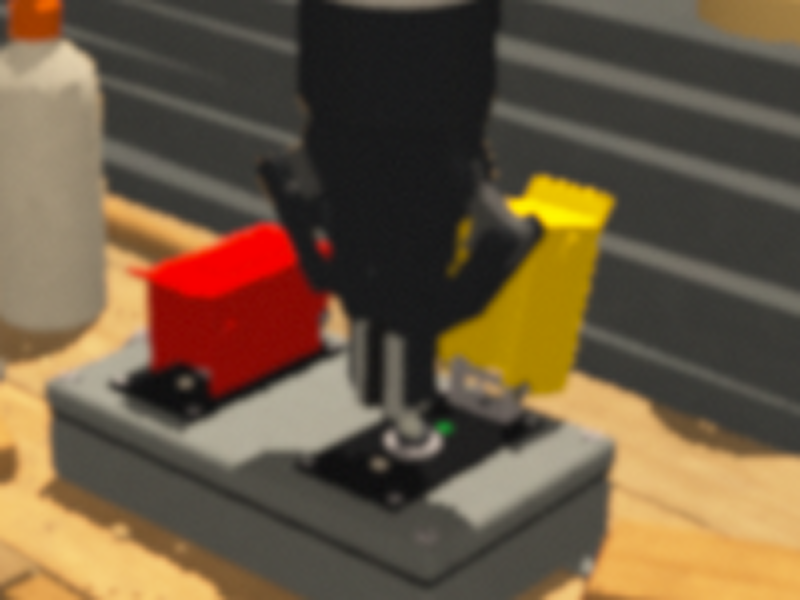

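```bash
python3 -m handwheel '0 0 0 0 0 0 35; 0 0 0 0 0 0 35; 0 0 0 0 0 0 35; 0 0 -20 0 0 0 35; 0 0 -50 0 0 0 35; 0 0 -80 0 0 0 50; 0 0 -100 0 0 0 70; 0 0 -100 0 0 0 70';  python3 - <<'E'
from h import *
from bench import grab_frame,readout
f=grab_frame("wrist"); cv2.imwrite("pics/w8.png",f["pixels"][:,:,::-1])
f=grab_frame("scene"); cv2.imwrite("pics/s8.png",cv2.resize(f["pixels"][180:330,250:450,::-1],None,fx=4,fy=4,interpolation=cv2.INTER_CUBIC)[:600])
o=readout.get_obs(); print(o["clock"],o["grip_width"],o["contact_force"],inB(o["tcp_pos"]));print(row(B(76,-1.6,53),Rt(),o))
E
```

```text
clock: 10.98
tcp_pos: [0.5338, 0.1251, 0.177]
orientation: [2.149, 2.291, 0.004]
contact_force: [-0.1, -0.4, -0.7]
grip_width: 0.0702
11.075 0.06975852222660756 [-0.29837268  1.10877277 -0.13957892] [-18.   -1.8 125.1]
(array([ 0.1, 94.1, 72. ]), array([-0.06,  0.01,  0.05]))
```

View pics/w8.png

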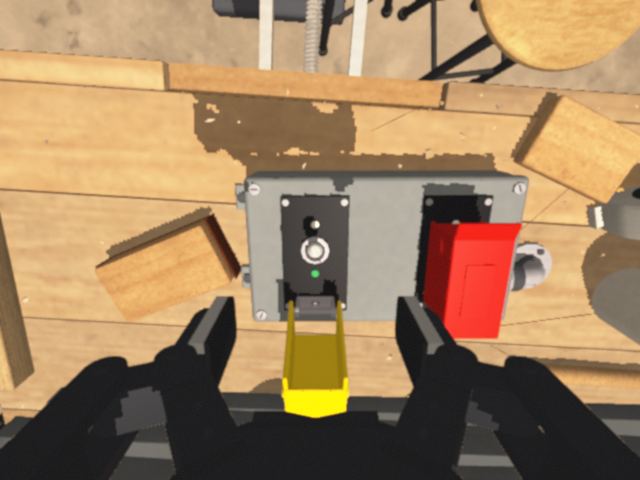

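View pics/s8.png

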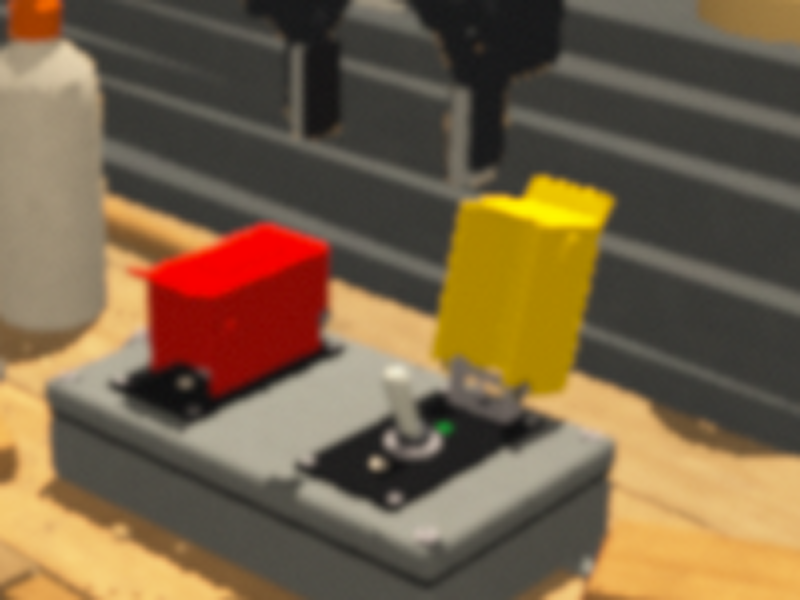

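The bat now leans to the front. I'll check the tip against the predicted off position.

Run:
```python
from h import *
from bench import grab_frame,readout
f=grab_frame("scene")
for x,z in ((-12,37),(-14.5,42.5),(0,10.5),(12,37)):
    p=proj(f,B(x,-1.5,z))[0]; print(x,(p-[250,180]+.5)*4)
o=readout.get_obs();print(o["clock"],inB(o["tcp_pos"]),row(B(76,-1.6,53),Rt(),o))
```

```text
-12 [395.27903587 380.14359731]
-14.5 [391.47604911 369.80464687]
0 [413.0135319  428.58654647]
12 [432.96143028 361.221905  ]
11.125 [-18.2  -1.8 124.7] (array([ 0.2, 94.3, 71.5]), array([-0.11,  0.03,  0.05]))
```

Tip seen at (395,373) against the off prediction (391–395, 370–380), so it's off. Regrasp the guard.

```bash
python3 -m handwheel '0 30 0 0 0 0 70; 0 60 0 0 0 0 70; 0 85 0 0 0 0 70; 0 93 0 0 0 0 70; 0 93 20 0 0 0 70; 0 93 45 0 0 0 70; 0 93 65 0 0 0 70; 0 93 72 0 0 0 70; 0 93 72 0 0 0 60;  0 93 72 0 0 0 40; 0 93 72 0 0 0 40; 0 93 72 0 0 0 40' 25;  python3 - <<'E'
from h import *
from bench import grab_frame,readout
f=grab_frame("wrist"); cv2.imwrite("pics/w9.png",f["pixels"][:,:,::-1])
f=grab_frame("scene"); cv2.imwrite("pics/s9.png",cv2.resize(f["pixels"][180:330,250:450,::-1],None,fx=4,fy=4,interpolation=cv2.INTER_CUBIC)[:600])
o=readout.get_obs(); print(o["clock"],o["grip_width"],o["contact_force"],inB(o["tcp_pos"]))
E
```

```text
clock: 12.62
tcp_pos: [0.6267, 0.1308, 0.1048]
orientation: [2.149, 2.29, 0.002]
contact_force: [-1.4, -0.1, 5.3]
grip_width: 0.0442
12.725 0.04469777733294256 [-0.70026429  0.12586128  5.56551092] [76.3 -1.6 54.7]
```

View pics/w9.png

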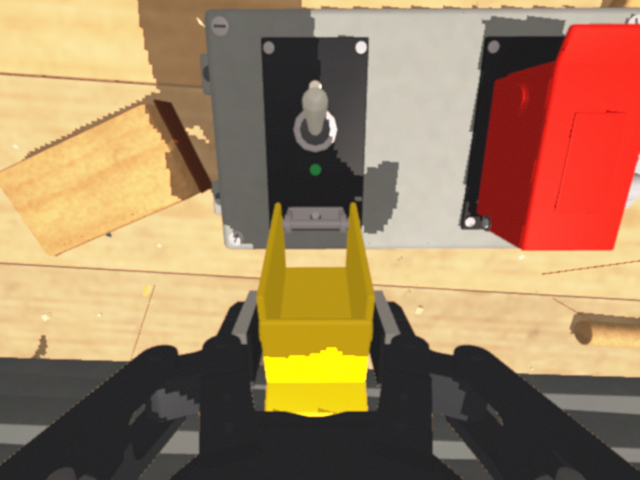

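View pics/s9.png

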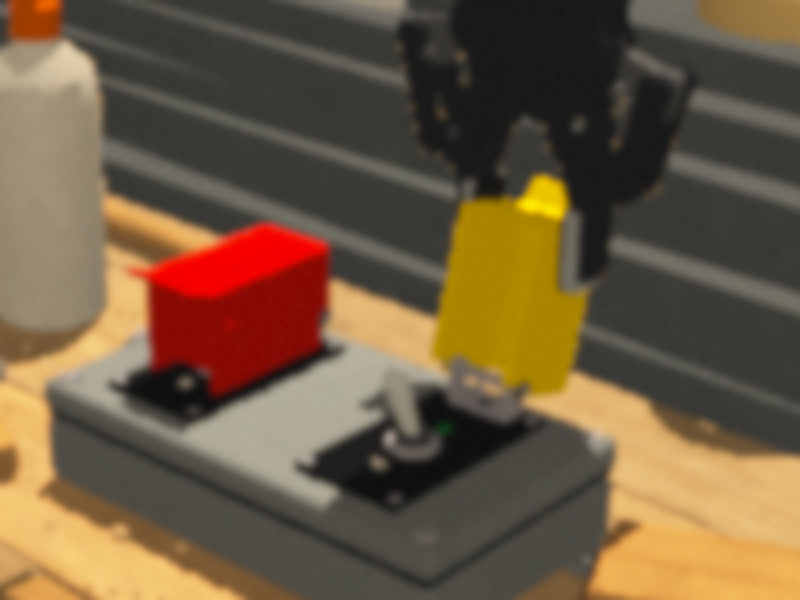

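```bash
python3 -m handwheel '0 -5 -2.5 0 0 0 40; 0 -11.4 -4.5 0 0 0 40; 0 -19 -6 0 0 0 40; 0 -26.5 -6.8 0 0 0 40; 0 -38.6 -5.9 0 0 0 40; 0 -50.4 -2.6 0 0 0 40; 0 -61.3 3 0 0 0 40; 0 -66 6.6 0 0 0 40; 0 -70.8 10.6 0 0 0 40; 0 -75 15 0 0 0 40; 0 -78.7 20 0 0 0 40; 0 -78.7 20 0 0 0 40';  python3 - <<'E'
from h import *
from bench import grab_frame,readout
f=grab_frame("wrist"); cv2.imwrite("pics/w10.png",f["pixels"][:,:,::-1])
f=grab_frame("scene"); cv2.imwrite("pics/s10.png",cv2.resize(f["pixels"][180:330,250:450,::-1],None,fx=4,fy=4,interpolation=cv2.INTER_CUBIC)[:600])
o=readout.get_obs(); print(o["clock"],o["grip_width"],o["contact_force"],inB(o["tcp_pos"]))
E
```

```text
clock: 14.22
tcp_pos: [0.5449, 0.1253, 0.083]
orientation: [-2.147, -2.289, 0.006]
contact_force: [-4.7, -0.8, 4.6]
grip_width: 0.0442
14.325 0.04446250598558665 [-5.4181097  -0.16342724  4.99156781] [-5.4 -2.  33.2]
```

View pics/s10.png

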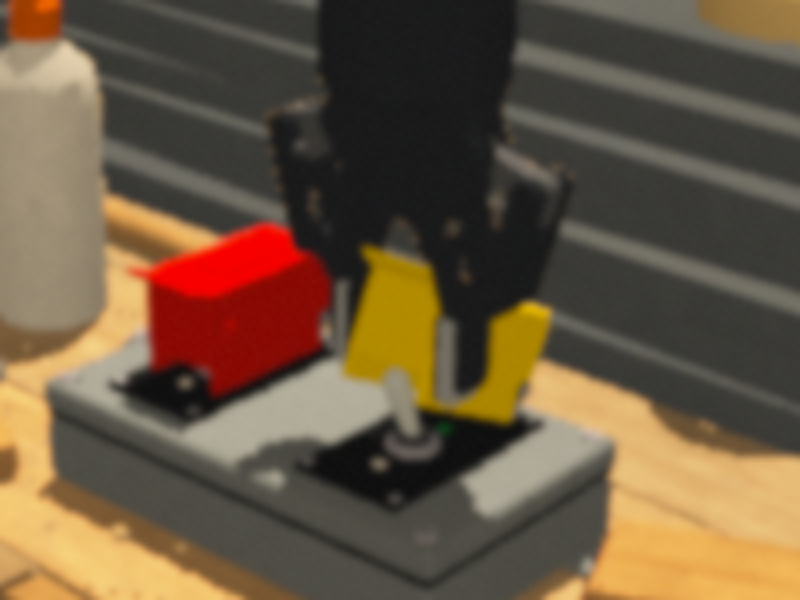

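```bash
python3 -m handwheel '0 -1.6 2.5 0 0 0 40; 0 -3.1 5.2 0 0 0 40; 0 -4.5 8 0 0 0 40; 0 -5.8 10.7 0 0 0 40; 0 -6.9 13.6 0 0 0 40; 0 -7.9 16.5 0 0 0 40; 0 -8.7 19.4 0 0 0 40; 0 -9.4 22.4 0 0 0 40; 0 -9.4 23.5 0 0 0 40; 0 -9.4 23.5 0 0 0 40';  python3 - <<'E'
from h import *
from bench import grab_frame,readout
f=grab_frame("wrist"); cv2.imwrite("pics/w11.png",f["pixels"][:,:,::-1])
f=grab_frame("scene"); cv2.imwrite("pics/s11.png",cv2.resize(f["pixels"][180:330,250:450,::-1],None,fx=4,fy=4,interpolation=cv2.INTER_CUBIC)[:600])
o=readout.get_obs(); print(o["clock"],o["grip_width"],o["contact_force"],inB(o["tcp_pos"]))
E
```

```text
clock: 15.58
tcp_pos: [0.5364, 0.1247, 0.0595]
orientation: [-2.148, -2.29, 0.005]
contact_force: [-6.0, -0.6, 2.1]
grip_width: 0.0447
15.675 0.04443213169430295 [-5.28985986 -1.55157186  2.38942794] [-14.2  -2.    9.6]
```

View pics/s11.png

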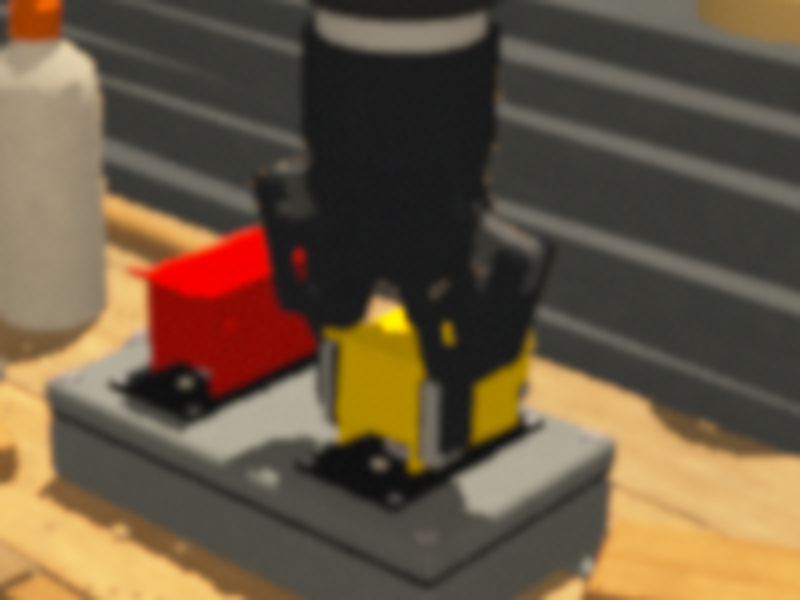

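View pics/w11.png

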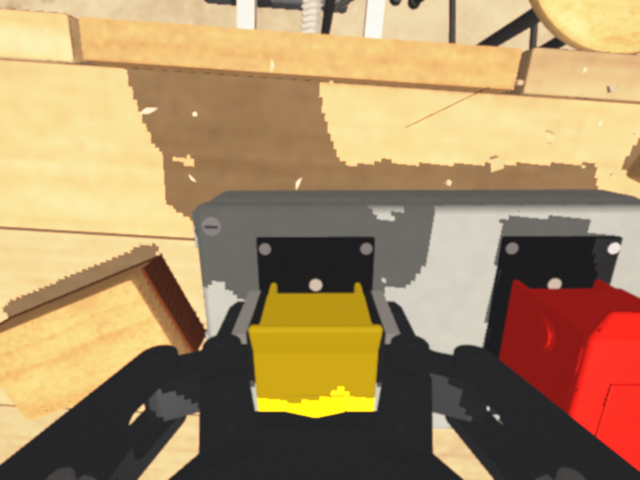

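Close to shut. The pull in x suggests a small arc offset, so I'll ease back and press slightly.

```bash
python3 -m handwheel '0 1 1 0 0 0 40; 0 2 2 0 0 0 40; 0 2 3 0 0 0 40; 0 2 3 0 0 0 40; 0 2 3 0 0 0 40';  python3 - <<'E'
from h import *
from bench import grab_frame,readout
f=grab_frame("scene"); cv2.imwrite("pics/s12.png",cv2.resize(f["pixels"][180:330,250:450,::-1],None,fx=4,fy=4,interpolation=cv2.INTER_CUBIC)[:600])
o=readout.get_obs(); print(o["clock"],o["grip_width"],o["contact_force"],inB(o["tcp_pos"]))
E
```

```text
clock: 16.3
tcp_pos: [0.5362, 0.1247, 0.0561]
orientation: [-2.146, -2.288, 0.01]
contact_force: [-10.1, -0.6, 5.1]
grip_width: 0.0444
16.35 0.04450822185159205 [-10.64110831  -0.94333101   5.23784541] [-14.4  -2.    6.1]
```

View pics/s12.png

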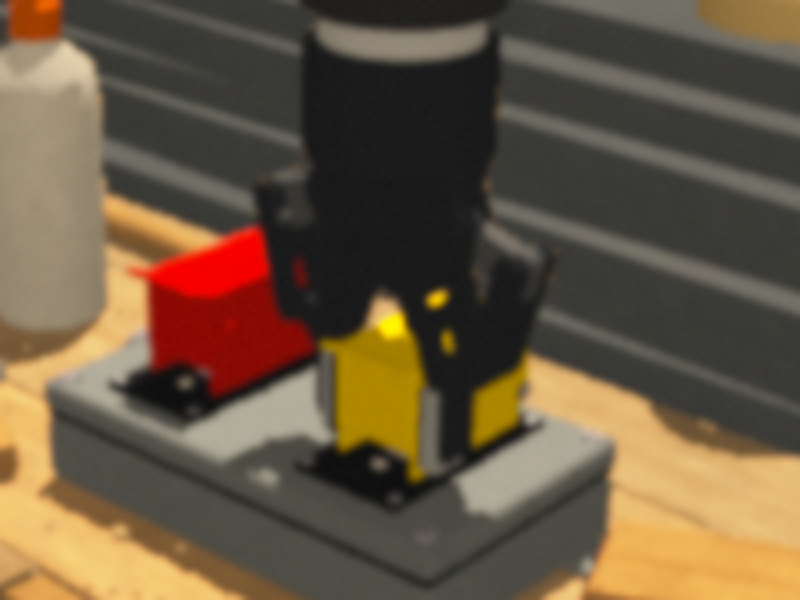

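Geometry matches the initial shut picture (wall base at (340,440)). Release and retreat.

```bash
python3 -m handwheel '0 0 0 0 0 0 55; 0 0 0 0 0 0 75; 0 0 0 0 0 0 75; 0 0 0 0 0 0 75; 0 0 -20 0 0 0 75; 0 0 -60 0 0 0 75; 0 0 -110 0 0 0 75; 0 0 -160 0 0 0 75; 0 0 -200 0 0 0 75; 0 0 -200 0 0 0 75; 0 0 -200 0 0 0 75';  python3 - <<'E'
from h import *
from bench import grab_frame,readout
f=grab_frame("wrist"); cv2.imwrite("pics/w13.png",f["pixels"][:,:,::-1])
f=grab_frame("scene"); cv2.imwrite("pics/s13.png",cv2.resize(f["pixels"][220:370,200:400,::-1],None,fx=4,fy=4,interpolation=cv2.INTER_CUBIC)[:600])
f=grab_frame("top"); cv2.imwrite("pics/t13.png",f["pixels"][:,:,::-1])
o=readout.get_obs(); print(o["clock"],o["grip_width"],o["contact_force"],inB(o["tcp_pos"]))
E
```

```text
clock: 17.73
tcp_pos: [0.5397, 0.1251, 0.2567]
orientation: [-2.149, -2.291, 0.001]
contact_force: [0.3, -0.2, -0.4]
grip_width: 0.0749
17.875 0.07540974281369077 [-0.9915005  -0.03728869 -0.81655226] [-11.2  -1.9 205.8]
```

View pics/s13.png

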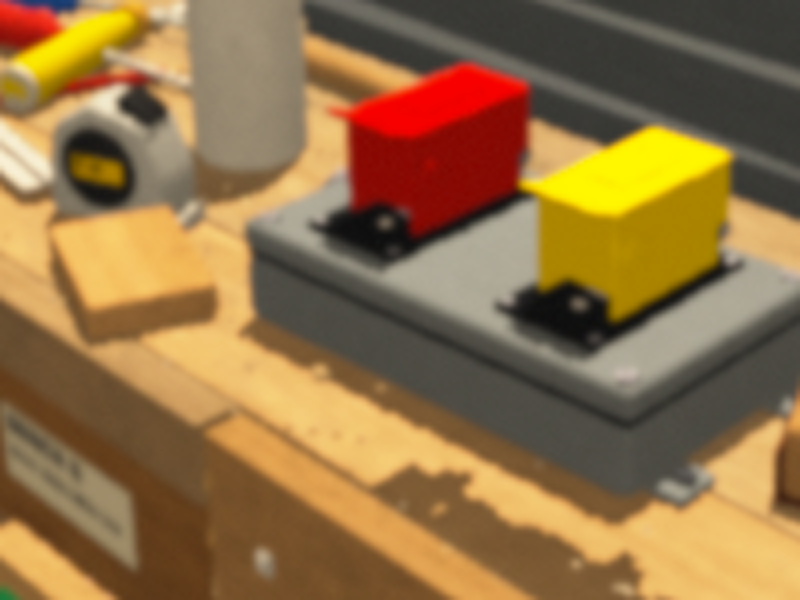

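View pics/w13.png

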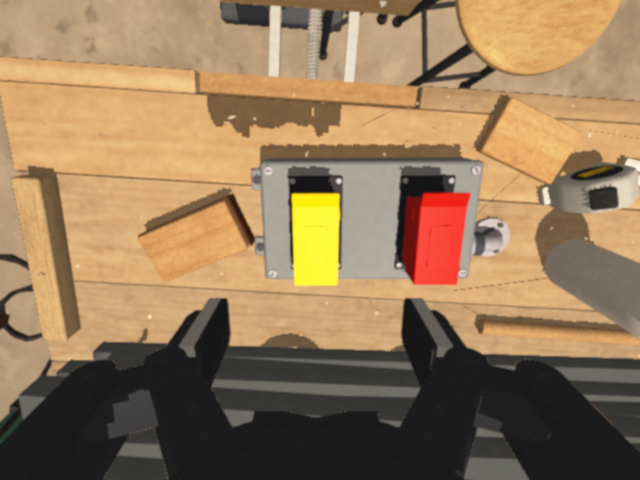

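```bash
python3 -c "
from bench import workorder
print(workorder.hand_in())"
```

```text
the job is handed in; nothing more can be done
None
```

I isolated the sanding machine at the switch box and handed the job in at about 18 s on the robot's clock; hand-in gives no verdict.

- **Guard up:** I held the yellow guard by its bosses and lifted it to about 1.75 rad. After I let go it stood open by itself against its stop.
- **Toggle off:** I gripped the bat and moved it to the front. With the guard still up, the tip appeared at about (395,373) in the enlarged scene crop. The predicted off position was (391–395, 370–380).
- **Guard down:** I gripped the guard again and held it all the way to shut before letting go.

**Last checks:**
- The final scene picture looks the same as the first one: yellow and red guards shut, tape measure, glue bottle and sanding block where they were.
- The gripper was about 0.2 m above the box, with contact force near zero.
- I judged the guard angles from pictures, because the joint angles are not in the state.
- The toggle was hidden once the guard closed, so its final position rests on the picture taken before closing.

**Disagreements noticed:**
- The top and wrist cameras differed by 1–4 mm on where the switch is, so I used an in-between value.
- The toggle grip read 8.4 mm, although the bat is given as 11 mm thick. It still held and moved the bat.
- Just before the final release there was a sideways pull of about 10 N, probably from a small error in the arc I followed. It was gone after release.

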